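Load tissue cassettes into the gravity chute

TASK

Load all four white tissue cassettes into the sloping gravity chute, so that they lie flat on its floor in single file, pushed up one behind the other against the end stop, every one with its slotted lid up and its sloped writing end uphill. Two of them lie on the bench and two stand on end. Leave the other things on the bench where they are.

Things in the scene. Friction and masses are not known exactly. Their poses are not given: they have to be found in the camera images.
- cas1_c (a point): One of four identical white cassettes, 42 (x) x 28 (y) x 13 mm (z), 15 to 31 g; this is its centre. +z: lid with two rows of dark slots; -z: plain. +x: writing end, sloped: in the last 10 mm the lid side falls to 5 mm thickness; the -x end is square. Starts flat on the bench, lid up, turned any way.
- cas2_c (a point): One of four identical white cassettes, 42 (x) x 28 (y) x 13 mm (z), 15 to 31 g; this is its centre. +z: lid with two rows of dark slots; -z: plain. +x: writing end, sloped: in the last 10 mm the lid side falls to 5 mm thickness; the -x end is square. Starts flat on the bench, lid up, turned any way.
- cas3_c (a point): One of four identical white cassettes, 42 (x) x 28 (y) x 13 mm (z), 15 to 31 g; this is its centre. +z: lid with two rows of dark slots; -z: plain. +x: writing end, sloped: in the last 10 mm the lid side falls to 5 mm thickness; the -x end is square. Starts upright on its square end (42 mm high), writing end up, its lid facing any way.
- cas4_c (a point): One of four identical white cassettes, 42 (x) x 28 (y) x 13 mm (z), 15 to 31 g; this is its centre. +z: lid with two rows of dark slots; -z: plain. +x: writing end, sloped: in the last 10 mm the lid side falls to 5 mm thickness; the -x end is square. Starts upright on its square end (42 mm high), writing end up, its lid facing any way.
- chute_load (a point): Loading bay at the top of the chute, a fixed dark metal track sloping down 24 degrees, roughly away from the robot; cassettes slide down it by themselves. Point: on the floor of the bay, at its middle, 135 mm above the bench. Axes: x down the slope, y left across it, z square off the floor. The bay is a bare rail 18 mm wide, x = -34 to +36 mm, so that fingers can straddle it.
- chute_throat (a point): Start of the chute's walls, on the floor at mid-width, 36 mm down the slope from chute_load; same axes. The walls stand 8 mm above the floor and 4 mm thick: a throat that narrows from about 43 to 33 mm inside over 29 mm, then a straight channel 33 mm wide inside.
- chute_stop (a point): Foot of the chute: on the floor, mid-width, at the uphill face of the end stop (15 mm high), 230 mm down the slope from chute_load; same axes. A cassette resting against the stop has its centre at x = -21 mm, the next at -63, then -105 and -147 mm, all at z = 6.5 mm.
- beaker: Bystander, empty glass beaker, 64 mm across, 85 mm high; origin at the centre of its underside.
- jar: Bystander, glass jar with a lid, 72 mm across, 110 mm high; origin at the centre of its underside.
- vial: Bystander, small clear vial with a white cap, standing, 26 mm across, 54 mm high; origin at the centre of its underside.
- marker: Bystander, marker pen lying along its x axis, 125 mm long (cap end to 72 mm from the origin), 12 mm thick; origin under its middle.
- reagent: Bystander, amber glass bottle, 52 mm across, 85 mm high; origin at the centre of its underside.
- dish: Bystander, flat clear dish, 80 mm across, 16 mm high; origin at the centre of its underside.
- forceps: Bystander, small steel forceps lying along x, 80 mm long, 11 mm wide, 8 mm high; origin under the middle.
- cap_pot: Bystander, small round pot with a grey lid, 42 mm across, 36 mm high; origin at the centre of its underside.
Mind the look-alikes: they are no part of the job. Leave any orange or pink look-alike of the part that bears cas1_c alone.

How it is judged:
At the end, for the whole second after the job is handed in: All four cassettes lie still and flat in the chute's channel in single file, lid up and writing end uphill (each within about 8 degrees of the floor's slope, centre within 7 mm of mid-width and 4 mm of its resting height), closed up against the end stop with no more than 12 mm of gaps in all (x of cas1_c in the frame of chute_stop between -0.159 and -0.015 m and y of cas1_c in the frame of chute_stop between -0.007 and 0.007 m and z of cas1_c in the frame of chute_stop between 0.003 and 0.0105 m and angle between each of cas1_c, cas2_c, cas3_c, cas4_c's own z axis and vertical below 0.57 rad and angle between each of cas1_c, cas2_c, cas3_c, cas4_c's own x axis and vertical below 1.3 rad and linear speed of each of cas1, cas2, cas3, cas4 below 0.02 m/s and x of cas2_c in the frame of chute_stop between -0.159 and -0.015 m and y of cas2_c in the frame of chute_stop between -0.007 and 0.007 m and z of cas2_c in the frame of chute_stop between 0.003 and 0.0105 m and x of cas3_c in the frame of chute_stop between -0.159 and -0.015 m and y of cas3_c in the frame of chute_stop between -0.007 and 0.007 m and z of cas3_c in the frame of chute_stop between 0.003 and 0.0105 m and x of cas4_c in the frame of chute_stop between -0.159 and -0.015 m and y of cas4_c in the frame of chute_stop between -0.007 and 0.007 m and z of cas4_c in the frame of chute_stop between 0.003 and 0.0105 m); the robot touches nothing.
It fails at once if one of the eight bystanders is moved more than 30 mm or knocked over (distance of any of beaker, jar, vial, marker, reagent, dish, forceps, cap_pot from where it was at the start of the episode above 0.03 m or angle between any of beaker, jar, vial, marker, reagent, dish, forceps, cap_pot's own z axis and vertical above 0.6 rad).
It also fails if it takes over 72 s, if anything falls off the work surface, if the arm or the gripper's body presses on something with over 40 N, if the wrist force passes 120 N, or if a joint passes its speed limit or range.

ROBOT

A 7-joint arm with a two-finger parallel gripper is mounted at the origin on the work surface. World frame = base frame: x ahead of the robot, y to its left, z up, the work surface at z = 0. Lengths are in m, angles in rad, forces in N, time in s.
With the tool pointing down it reaches from about 0.4 to 0.9 m from the base axis. Payload 5.6 kg.
Tool frame: the origin (TCP) lies between the finger pads; the fingertips stand ahead of it and the grasp point (between the pads) lies 2 mm behind it (finger_overhang is the z of the fingertips in the tool frame, in m); z points along the fingers, y is the line along which they close (so a half turn about z gives the same grasp; the last joint's range is limited). The gripper opens to 92 mm and grips with 3 to 60 N. Pads are 20 mm wide; open, the fingers measure 128 mm over their backs; the gripper's body (75 mm by 189 mm) begins 69 mm behind the grasp point.
Start: joints at [1.284, 0.468, -0.012, 1.603, 0.006, 1.071, -0.056], TCP at [0.157, -0.631, 0.232] pointing down, gripper open.
Joint ranges: [-2.53, 2.53], [-0.31, 2.02], [-1.57, 1.55], [0.28, 2.44], [-1.29, 4.43], [0.15, 1.84], [-2.92, 2.92]. Speed limits (rad/s): [2.57, 2.57, 3.14, 3.14, 3.14, 3.14, 3.14].

INTERFACE

Orientations are given as a unit quaternion [x, y, z, w].
In Python, from bench import * gives the robot as it stands.
- The arm moves only by the tool jog_arm, never from a script. Its argument "rows" is a list that holds one entry, the list of rows, each a list of 5 numbers: the shift along the world's x, y, z each as a share of 100 mm, from -1 to 1, then the turn about the world's z as a share of 60 degrees, from -1 to 1, then the finger opening in mm, from 0 to 91.9. In form: [[[tx, ty, tz, turn, gripper], ...]]. A call has 1 to 20 rows; each row shifts and turns the commanded pose from where the row before left it; what a row does not reach is not made up. A row lasts 1/10 s, in which the tool goes at most 50 mm and 8.59 degrees, less where a joint would pass 70% of its speed; a pose out of reach is approached as far as the arm can. A call with a number of a shift or a turn outside -1 to 1 is refused whole. A call with a gripper value outside its range is refused whole. The fingers move at their own pace and stop on an object; "grip_force" is the grip in N (left out, the last holds). Time passes only in rows, so rows that do not move let the fingers close. It gives the time, the measured TCP pose, the force, the opening and the grip force at its end, in the units of the state.
- read_state(): the state, without advancing time (a new reading comes with each control period).
- capture(name): name is "scene" or "top" or "wrist"; returns the picture (480x640x3 uint8, red, green, blue); there is no depth.
- camera_model(name): a dict with "fx", "fy", "cx", "cy" (pixels), "R" (3x3) and "t" (3): a world point X has camera coordinates R X + t. Camera axes: x right, y down, z forward; pixel columns grow to the right and rows downward; lengths in m; the calibration is good to about 2 mm. A picture is of the moment at which its call begins: read the wrist's pose just before it. camera_model takes no time and is no camera call; for the wrist camera it gives the pose at the moment of the call.
- close_job(): hands the job in; it is judged then, once.
The state is a dict: "time_s": time; "q": joint angles; "qd": joint speeds; "joint_efforts": joint torques, N m; "eef_pos": TCP position; "eef_rot": TCP orientation; "force": force on the tool from outside, world axes, zero at the start; "wrist_torque": the same for the moment, N m; "gripper_width": opening from 0.0 (shut) to 1.0 (fully open); "grasp_force": force on a finger pad.
Only numpy, scipy, OpenCV 4.12 (cv2) and the standard library are available. Lean on these libraries where they do the work, as an engineer would, in place of code of your own. Each camera call takes 0.05 s, during which the arm holds its last target. There are 200 camera calls.

## Working session

There is one attempt and no reset: what is moved stays moved. The work goes in short steps, Python scripts to look and compute and a tool call to move; the robot and the scene stay as the last step left them, time stands still between calls to the robot, and variables do not carry over. Pictures are saved under pics/ and viewed, at most 10 in all, crops included, and the job is handed in when it is done.

Besides the shell and the picture viewer there is one more tool, called after "Emit:" as a command line: name --argument value ..., lists and objects as JSON in quotes. jog_arm: Moves the arm, as the interface text tells. Its arguments: {"type":"object","properties":{"rows":{"type":"array","items":{"type":"array","items":{"type":"array","items":{"type":"number"}}}},"grip_force":{"type":"number"}},"required":["rows"]}

```bash
mkdir -p pics; python3 - <<'E'
from bench import *
import cv2
s=read_state(); print(s)
for n in ("scene","top"):
    im=capture(n); cv2.imwrite(f"pics/{n}0.png",im[:,:,::-1]); print(n,camera_model(n))
E
```

```text
{'time_s': 0.0, 'q': array([ 1.28399332,  0.46837726, -0.01159385,  1.60363313,  0.00601815,
        1.07139266, -0.05631657]), 'qd': array([-1.17738413e-03,  5.24797760e-04, -6.18598594e-05, -2.79407749e-04,
        3.09133510e-04,  1.92018825e-03,  7.29478571e-04]), 'joint_efforts': array([-2.00132154e-04, -5.20563877e+01, -1.27735795e-02, -2.43740183e+01,
       -5.67740249e-02,  1.73570006e-02,  1.54864447e-04]), 'eef_pos': array([ 0.15669488, -0.63025388,  0.23063634]), 'eef_rot': array([ 9.92583666e-01,  1.21560176e-01, -1.79114156e-04, -8.69936444e-04]), 'force': array([-0.88571074,  0.52726154, -0.03743296]), 'wrist_torque': array([-0.01446373,  0.02126397, -0.00551314]), 'grasp_force': 0.0, 'gripper_width': 1.0016467922523318}
scene {'fx': 499.9818577361659, 'fy': 499.9818577361659, 'cx': 310.8240047177621, 'cy': 237.26348006116953, 'R': array([[-0.14606745,  0.98909905, -0.01863773],
       [ 0.63886973,  0.07992868, -0.76515154],
       [-0.75532097, -0.12367082, -0.64358042]]), 't': array([ 0.07590823, -0.27164147,  1.45512626])}
top {'fx': 526.6353839020937, 'fy': 526.6353839020937, 'cx': 318.27482897394805, 'cy': 237.31538980818806, 'R': array([[-0.0031664 , -0.99997633, -0.00610853],
       [-0.99588013,  0.0037069 , -0.09060363],
       [ 0.09062413,  0.00579647, -0.9958683 ]]), 't': array([0.02916439, 0.55259286, 1.13001544])}
```

View pics/top0.png

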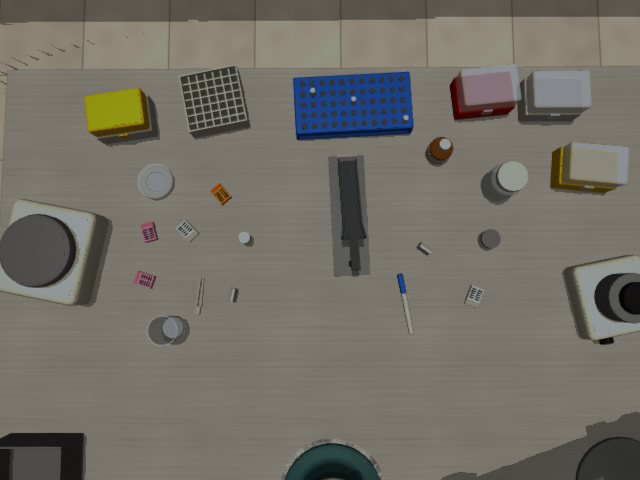

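View pics/scene0.png

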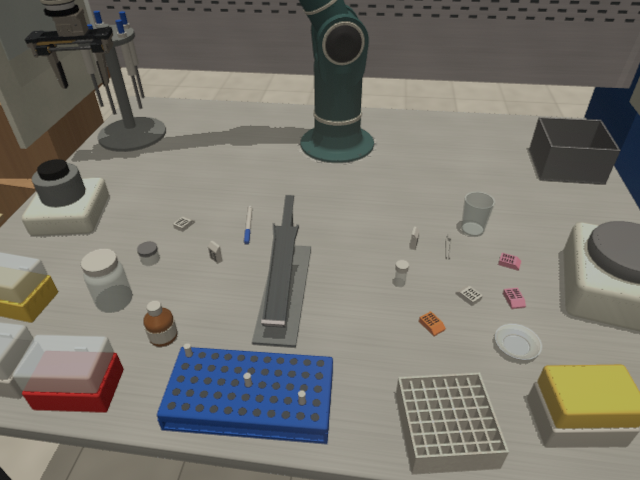

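Candidates in the top view: flat white at (187,231) and (475,295); standing white at (424,248) and (234,295). Pink (148,232) and (145,280), and orange (221,194), are look-alikes by colour and will be left alone. The vial at (245,238) has a round cap. I'll confirm these in an enlarged montage.

```bash
cat > h.py <<'E'
from bench import *
import numpy as np, cv2
def ray(m,u,v):
    d=np.array([(u-m["cx"])/m["fx"],(v-m["cy"])/m["fy"],1.]); R=np.array(m["R"]); return -R.T@m["t"],R.T@d
def onz(m,u,v,z):
    o,d=ray(m,u,v); return o+d*(z-o[2])/d[2]
def proj(m,X):
    c=np.array(m["R"])@np.asarray(X)+m["t"]; return np.array([m["fx"]*c[0]/c[2]+m["cx"],m["fy"]*c[1]/c[2]+m["cy"]])
def tri(m1,p1,m2,p2):
    o1,d1=ray(m1,*p1);o2,d2=ray(m2,*p2)
    k=np.linalg.lstsq(np.c_[d1,-d2],o2-o1,rcond=None)[0]; a=o1+k[0]*d1;b=o2+k[1]*d2
    return (a+b)/2,np.linalg.norm(a-b)
def crop(im,u,v,w,h,s):
    return cv2.resize(im[v-h//2:v+h//2,u-w//2:u+w//2],None,fx=s,fy=s,interpolation=cv2.INTER_CUBIC)
E
python3 - <<'E'
from h import *
t=cv2.imread("pics/top0.png");s=cv2.imread("pics/scene0.png")
a=[crop(t,u,v,40,40,5) for u,v in((187,231),(475,295),(424,248),(234,295))]
b=[crop(s,u,v,40,40,5) for u,v in((471,295),(183,224),(215,252),(415,238))]
c=np.zeros((200,800,3),np.uint8); k=cv2.rotate(crop(t,350,216,44,136,4),cv2.ROTATE_90_CLOCKWISE); c[:k.shape[0],:k.shape[1]]=k
cv2.imwrite("pics/m1.png",np.vstack([np.hstack(a),np.hstack(b),c]))
T=camera_model("top");S=camera_model("scene")
for n,p,q in(("f1",(187,231),(471,295)),("f2",(475,295),(183,224)),("s3",(424,248),(215,252)),("s4",(234,295),(415,238))):
    print(n,onz(T,*p,.013).round(4),onz(S,*q,.013).round(4),tri(T,p,S,q))
E
```

```text
f1 [0.569  0.3191 0.013 ] [0.576  0.3233 0.013 ] (array([0.56976969, 0.3229694 , 0.00623686]), np.float64(0.004214130147156092))
f2 [ 0.4256 -0.3156  0.013 ] [ 0.4317 -0.3124  0.013 ] (array([ 0.42533178, -0.31645422,  0.00766985]), np.float64(0.001447446609182384))
s3 [ 0.5292 -0.2062  0.013 ] [ 0.5169 -0.2099  0.013 ] (array([ 0.52853828, -0.20444215,  0.02384482]), np.float64(0.0006367919078117405))
s4 [0.4272 0.2129 0.013 ] [0.4161 0.2178 0.013 ] (array([0.42729784, 0.21408382, 0.02179414]), np.float64(0.005229881178110585))
```

View pics/m1.png

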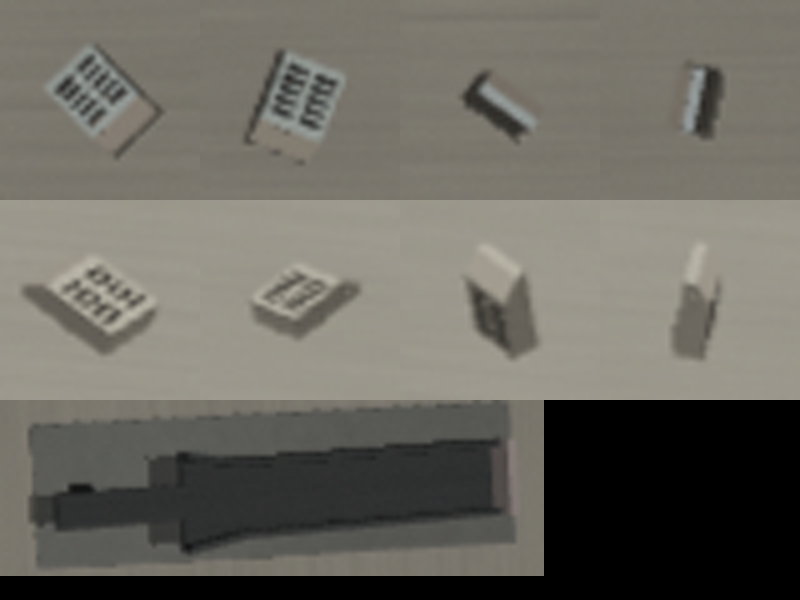

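The montage confirms four white cassettes. f1's sloped end points right-down in the top view, and f2's points left-down. s3's lid faces world (+x,-y) and s4's faces +y. Next I'll measure the chute and work out the wrist camera geometry.

```bash
python3 - <<'E'
from h import *
T=camera_model("top");S=camera_model("scene");W=camera_model("wrist");st=read_state()
f=lambda c,r:(328+(r-400)/4-.5,284-c/4-.5)
import math
zs=lambda x:.135-math.sin(math.radians(24))*x
g=math.cos(math.radians(24))
for n,p,x,dz in(("stop",f(492,477),.230,.0075),("throat",f(182,503),.036,.007),("railend",f(55,510),-.034,0)):
    print(n,np.round(p,1),onz(T,*p,zs(x)+dz).round(4), "horiz dist from load",x*g)
print("wrist cam pos",(-np.array(W["R"]).T@W["t"]-st["eef_pos"]).round(4),"dir",np.array(W["R"]).round(3),W["fx"],W["cx"],W["cy"])
g=cv2.cvtColor(cv2.imread("pics/top0.png"),cv2.COLOR_BGR2HSV)
m=(g[...,2]<75).astype(np.uint8); 
for v in (170,180,190,200,210,220,230,236,240,246,250,254,258,262,266,270,274):
    c=np.where(m[v,325:375])[0]+325; print(v,c.min() if len(c) else None,c.max() if len(c) else None,len(c))
E
```

```text
stop [346.8 160.5] [ 0.7182 -0.0354  0.049 ] horiz dist from load 0.2101154552577982
throat [353.2 238. ] [ 0.5418 -0.0432  0.1274] horiz dist from load 0.03288763647513363
railend [355.  269.8] [ 0.4778 -0.0447  0.1488] horiz dist from load -0.031060545559848433
wrist cam pos [0.0753 0.0173 0.1515] dir [[ 0.243 -0.97  -0.002]
 [-0.932 -0.234  0.275]
 [-0.267 -0.065 -0.961]] 431.9703550788925 322.4383488452853 237.10125364017884
170 338 357 20
180 339 358 20
190 340 359 20
200 340 360 21
210 341 361 21
220 342 362 21
230 342 364 23
236 341 366 26
240 342 363 22
246 343 363 21
250 350 358 9
254 350 359 10
258 350 359 10
262 349 359 11
266 349 360 12
270 351 358 8
274 352 358 7
```

```bash
python3 -c "
import bench;print([n for n in dir(bench) if n[0]!='_']); print(getattr(bench,'finger_overhang',None))"
```

```text
['IKError', 'camera_model', 'capture', 'close_job', 'finger_overhang', 'read_state']
0.017
```

Emit:
jog_arm --rows '[[[0.3, 0.36, 0, -0.14, 91], [0.3, 0.36, 0, -0.14, 91], [0.3, 0.36, 0, -0.14, 91], [0.3, 0.36, 0, -0.14, 91], [0.3, 0.36, 0, -0.14, 91], [0.3, 0.36, 0, 0, 60], [0.3, 0.36, 0, 0, 60], [0.3, 0.36, 0, 0, 60], [0.3, 0.36, 0, 0, 60], [0.3, 0.36, 0, 0, 60], [0, 0, 0, 0, 60], [0, 0, 0, 0, 60]]]'

```text
time_s: 1.3
eef_pos: [0.4557, -0.2717, 0.2312]
eef_rot: [0.971, -0.237, -0.0, -0.0]
force: [0.3, -0.7, -0.1]
gripper_width: 0.649
grasp_force: 0.0
```

```bash
cat >> h.py <<'E'
def blobs(im,m,vmin=165,amin=150,box=None):
    h=cv2.cvtColor(im,cv2.COLOR_RGB2HSV); k=((h[...,2]>vmin)&(h[...,1]<40)).astype(np.uint8)
    n,l,s,c=cv2.connectedComponentsWithStats(k)
    for i in range(1,n):
        if s[i,4]>amin: print(s[i],c[i].round(1),onz(m,*c[i],.013).round(4))
E
python3 - <<'E'
from h import *
m=camera_model("wrist");im=capture("wrist");cv2.imwrite("pics/w1.png",im[:,:,::-1]);np.save("w1.npy",m,allow_pickle=True)
blobs(im,m)
for X in((.4256,-.3156,.013),(.5285,-.2045,.042)):print(proj(m,X))
E
```

```text
[     0      0    640    397 169935] [334.2 164.2] [ 0.4829 -0.2984  0.013 ]
[627  14  13  45 362] [634.3  32.3] [ 0.4661 -0.5538  0.013 ]
[   0  232   51   96 2511] [ 16.7 284.3] [0.5195 0.0103 0.013 ]
[ 190  444  156   36 5230] [269.5 462.1] [ 0.2381 -0.0979  0.013 ]
[ 420  444   36   36 1011] [435.8 462.8] [ 0.1572 -0.2522  0.013 ]
[381.31279598 213.59182407]
[202.44145384 171.86624933]
```

View pics/w1.png

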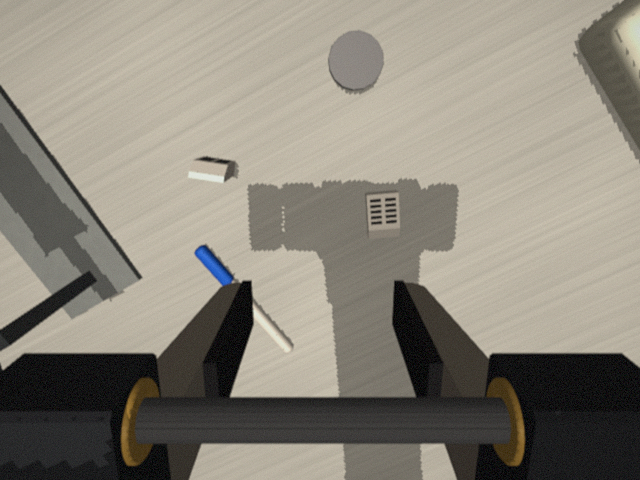

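```bash
python3 - <<'E'
from h import *
im=cv2.imread("pics/w1.png")
cv2.imwrite("pics/m2.png",np.hstack([crop(im,384,214,56,56,7),crop(im,212,170,56,56,7)]))
E
```

```text
(no output)
```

View pics/m2.png

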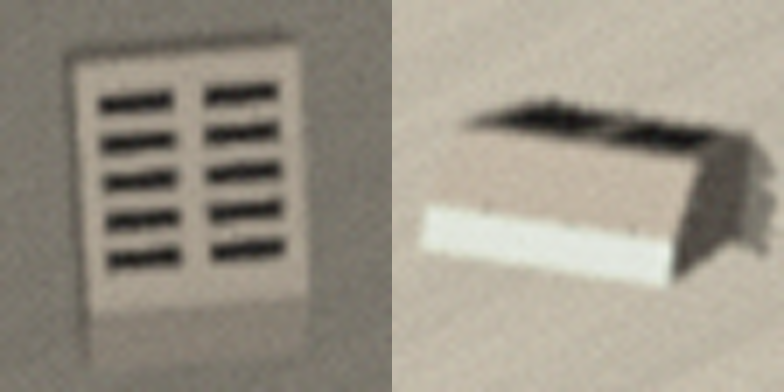

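The left crop shows f2's lid with the sloped end at the bottom. The right crop shows s3's top strip at the bottom and its lid facing up in the image. Computing both poses.

```bash
cat >> h.py <<'E'
def flat(m,tl,tr,bl,br):
    "lid corners px: square end tl,tr; slope line bl,br -> centre, yaw of cassette +x"
    P=[onz(m,*p,.013)[:2] for p in(tl,tr,bl,br)]
    a=(P[0]+P[1])/2;b=(P[2]+P[3])/2; d=(b-a)/np.linalg.norm(b-a); e=P[1]-P[0]; yw=np.degrees(np.arctan2(d[1],d[0]))
    y2=np.degrees(np.arctan2(e[1],e[0]))
    print("len",np.linalg.norm(b-a),"wid",np.linalg.norm(e),"centre",((a+b)/2+d*.005).round(4),"yaw",yw.round(1),"edge yaw+90",(y2+90).round(1),(y2-90).round(1))
E
python3 - <<'E'
from h import *
m=np.load("w1.npy",allow_pickle=True).item()
f=lambda x,y:(356+x/7-.5,186+y/7-.5)
flat(m,f(75,55),f(298,42),f(90,312),f(305,298))
g=lambda x,y:(184+(x-392)/7-.5,142+y/7-.5)
P=[onz(m,*g(*p),.042)[:2] for p in((425,205),(674,240),(422,248),(674,285))]
e=P[1]-P[0]; e2=P[3]-P[2]; print(np.linalg.norm(e),np.linalg.norm(e2),np.linalg.norm(P[0]-P[2]))
n=np.array([-e[1],e[0]])/np.linalg.norm(e); print("lid dir",n,np.degrees(np.arctan2(n[1],n[0])))
c=sum(P)/4; print("strip centre",c,"centre",c+n*.004)
print(read_state()["eef_pos"])
E
```

```text
len 0.03289801824782759 wid 0.027534469562594276 centre [ 0.4225 -0.3159] yaw 157.2 edge yaw+90 -24.0 -204.0
0.0279770922810669 0.028441234618197288 0.004886854298739857
lid dir [ 0.81455713 -0.58008334] -35.45640443293996
strip centre [ 0.52417124 -0.20503832] centre [ 0.52742947 -0.20735865]
[ 0.45487085 -0.27305897  0.23125273]
```

Emit:
jog_arm --rows '[[[-0.17, -0.22, -0.3, 0.065, 60], [-0.17, -0.22, -0.4, 0, 55], [0, 0, -0.4, 0, 55], [0, 0, -0.4, 0, 50], [0, 0, -0.3, 0, 50], [0, 0, -0.2, 0, 50], [0, 0, -0.12, 0, 50], [0, 0, 0, 0, 50], [0, 0, 0, 0, 20], [0, 0, 0, 0, 20], [0, 0, 0, 0, 20], [0, 0, 0, 0, 20]]]' --grip_force 10

```text
time_s: 2.55
eef_pos: [0.4216, -0.3171, 0.0201]
eef_rot: [0.979, -0.206, 0.0, 0.0]
force: [-1.0, -0.4, 2.9]
gripper_width: 0.304
grasp_force: 10.0
```

Emit:
jog_arm --rows '[[[0, 0, 0.2, 0, 20], [0, 0, 0.4, 0, 20], [0, 0, 0.4, 0, 20], [0, 0.2, 0.4, 0, 20], [0, 0.36, 0.4, 0.11, 20], [0.12, 0.42, 0.3, 0.11, 20], [0.12, 0.42, 0, 0.11, 20], [0.12, 0.42, 0, 0.11, 20], [0.12, 0.42, 0, 0, 20], [0, 0.3, 0, 0, 20], [0, 0.18, 0, 0, 20], [0, 0, 0, 0, 20], [0, 0, 0, 0, 20]]]'

```text
time_s: 3.85
eef_pos: [0.4687, -0.05, 0.2252]
eef_rot: [1.0, 0.024, 0.0, 0.0]
force: [-0.0, -0.6, -0.5]
gripper_width: 0.298
grasp_force: 10.0
```

```bash
python3 - <<'E'
from h import *
m=camera_model("wrist");im=capture("wrist");cv2.imwrite("pics/w2.png",im[:,:,::-1]);np.save("w2.npy",m,allow_pickle=True)
s=read_state();print(s["eef_pos"],np.degrees(2*np.arctan2(s["eef_rot"][1],s["eef_rot"][0])),s["gripper_width"])
E
```

```text
[ 0.46870871 -0.05071447  0.22512785] 2.6049945312472165 0.2998095373827206
```

View pics/w2.png

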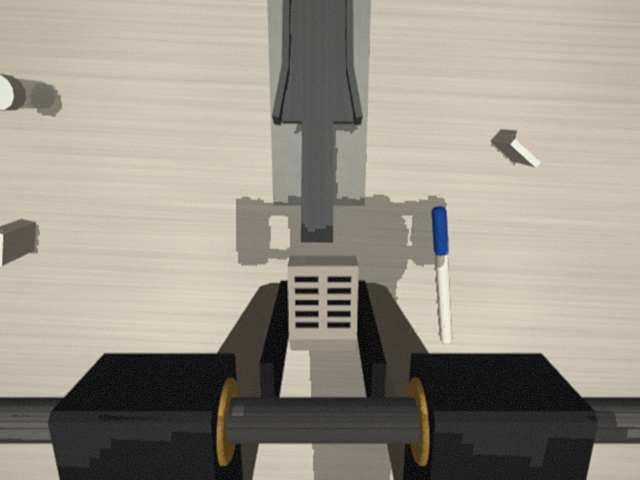

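The cassette is held square, with its sloped end toward the robot (uphill). The rail's upper end is at (317,242) and the walls start at row 124. Now fitting the rail.

```bash
python3 - <<'E'
from h import *
m=np.load("w2.npy",allow_pickle=True).item(); im=cv2.imread("pics/w2.png",0).astype(float)
g24=np.radians(24)
o=np.array(m["R"]).T@-m["t"]
# slope plane: passes (0.509,-.0445,.135), normal tilted toward +x
n=np.array([np.sin(g24),0,np.cos(g24)]); p0=np.array([.509,-.0445,.135])
def ons(u,v):
    o,d=ray(m,u,v); return o+d*(n@(p0-o))/(n@d)
pts=[]
for v in range(132,195,6):
    r=np.gradient(cv2.GaussianBlur(im,(5,5),0)[v]); 
    l=285+np.argmin(r[285:315]); rr=320+np.argmax(r[320:350]); P=(ons(l,v)+ons(rr,v))/2; w=np.linalg.norm(ons(l,v)-ons(rr,v)); pts.append(P); print(v,l,rr,P.round(4),w.round(4))
print("end",ons(317,242),"throat",ons(318,124),"wallends",ons(277,124),ons(360,124))
for v in (10,30,50,70): 
    print(v,[int(x) for x in im[v,275:372]])
E
```

```text
132 301 335 [ 0.5359 -0.0455  0.123 ] 0.0194
138 301 335 [ 0.5326 -0.0457  0.1245] 0.0194
144 301 335 [ 0.5293 -0.0459  0.1259] 0.0193
150 301 337 [ 0.5261 -0.0466  0.1274] 0.0204
156 301 336 [ 0.5229 -0.0465  0.1288] 0.0198
162 301 336 [ 0.5197 -0.0466  0.1302] 0.0198
168 301 336 [ 0.5165 -0.0468  0.1317] 0.0197
174 301 335 [ 0.5133 -0.0467  0.1331] 0.0191
180 301 335 [ 0.5101 -0.0468  0.1345] 0.0191
186 301 337 [ 0.507  -0.0475  0.1359] 0.0202
192 301 337 [ 0.5038 -0.0477  0.1373] 0.0202
end [ 0.47804199 -0.0478667   0.1487834 ] throat [ 0.540228   -0.04531878  0.1210964 ] wallends [ 0.53910524 -0.02192339  0.12159628] [ 0.54138283 -0.06938228  0.12058223]
10 [145, 148, 148, 149, 145, 146, 142, 116, 90, 80, 86, 89, 85, 84, 61, 49, 84, 87, 78, 81, 87, 84, 83, 84, 82, 88, 81, 87, 81, 81, 82, 87, 88, 87, 87, 83, 87, 84, 85, 83, 84, 84, 86, 87, 86, 85, 83, 80, 77, 88, 83, 89, 88, 88, 86, 87, 81, 87, 78, 85, 82, 85, 84, 85, 80, 78, 80, 82, 82, 83, 65, 70, 82, 86, 83, 85, 83, 95, 127, 145, 145, 144, 142, 140, 145, 146, 147, 146, 143, 148, 147, 143, 140, 142, 140, 163, 188]
30 [146, 147, 
[... 538 characters left out ...]
, 84, 87, 88, 91, 81, 84, 84, 86, 81, 85, 83, 86, 85, 83, 81, 85, 83, 81, 86, 86, 90, 85, 85, 84, 83, 88, 84, 87, 85, 84, 84, 85, 86, 83, 87, 86, 85, 85, 84, 71, 63, 83, 86, 80, 87, 89, 90, 114, 147, 160, 153, 153, 151, 152, 147, 152, 152, 148, 153, 148, 150, 148, 150, 153, 183, 191]
70 [153, 152, 155, 159, 149, 126, 95, 82, 88, 87, 90, 85, 71, 34, 57, 87, 90, 85, 84, 83, 89, 87, 89, 87, 89, 90, 90, 85, 84, 89, 83, 88, 86, 88, 86, 84, 86, 86, 87, 81, 84, 89, 85, 91, 85, 88, 85, 84, 82, 85, 90, 89, 86, 92, 83, 85, 84, 89, 81, 84, 86, 82, 86, 86, 86, 83, 86, 82, 87, 86, 77, 50, 53, 86, 87, 89, 86, 88, 94, 117, 153, 157, 158, 151, 155, 154, 157, 157, 157, 154, 158, 154, 152, 162, 190, 192, 192]
```

Emit:
jog_arm --rows '[[[0.2, 0.02, -0.1, 0, 20], [0.19, 0.02, -0.15, 0, 20], [0, 0, -0.15, 0, 20], [0, 0, -0.1, 0, 20], [0, 0, -0.05, 0, 20], [0, 0, -0.04, 0, 20], [0, 0, 0, 0, 20]]]'

```text
time_s: 4.6
eef_pos: [0.5077, -0.046, 0.1661]
eef_rot: [1.0, 0.023, 0.0, 0.0]
force: [-0.4, 0.4, 0.5]
gripper_width: 0.302
grasp_force: 10.0
```

Emit:
jog_arm --rows '[[[0, 0, 0, 0, 20], [0, 0, -0.02, 0, 20], [0, 0, -0.02, 0, 20], [0, 0, -0.03, 0, 20], [0, 0, 0, 0, 20]]]' --grip_force 3

```text
time_s: 5.1
eef_pos: [0.5079, -0.0455, 0.1589]
eef_rot: [1.0, 0.023, 0.0, -0.0]
force: [0.9, -0.4, 1.3]
gripper_width: 0.305
grasp_force: 3.0
```

```bash
python3 - <<'E'
from h import *
im=capture("wrist");s=cv2.imwrite
sc=capture("scene")
a=cv2.resize(im[:,:,::-1][120:360,200:440],(400,400));b=crop(np.ascontiguousarray(sc[:,:,::-1]),285,240,80,80,5)
cv2.imwrite("pics/m3.png",np.hstack([a,b]))
E
```

```text
(no output)
```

View pics/m3.png

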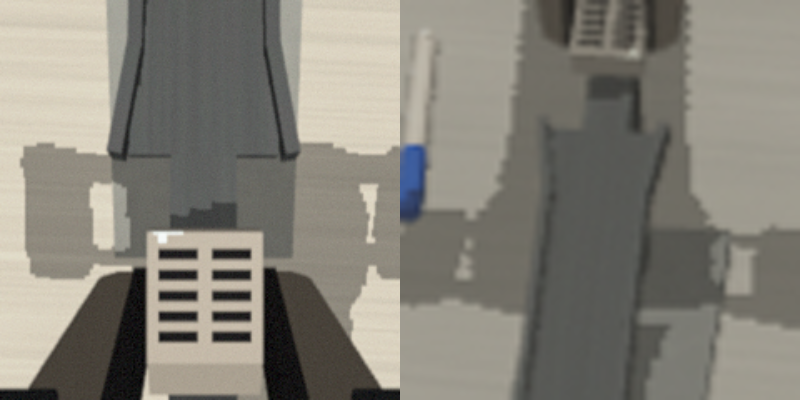

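The cassette is centred on the rail (wrist crop column 205 against 204 for the rail). I'll press a little more, then release.

Emit:
jog_arm --rows '[[[0, 0, -0.03, 0, 20], [0, 0, 0, 0, 20], [0, 0, 0, 0, 32], [0, 0, 0, 0, 36], [0, 0, 0, 0, 36], [0, 0, 0, 0, 36], [0, 0, 0, 0, 40], [0, 0, 0.2, 0, 40], [0, 0, 0.4, 0, 40], [0, 0, 0.4, 0, 60], [0, 0, 0, 0, 60]]]'

```text
time_s: 6.3
eef_pos: [0.511, -0.0455, 0.2614]
eef_rot: [1.0, 0.023, 0.005, 0.001]
force: [1.1, 0.4, -0.5]
gripper_width: 0.588
grasp_force: 0.0
```

```bash
cat >> h.py <<'E'
import math
LOAD=np.array([.508,-.0468,.135]); YAW=math.radians(2.5); S24,C24=math.sin(math.radians(24)),math.cos(math.radians(24))
ex=np.array([C24*math.cos(YAW),C24*math.sin(YAW),-S24]); ez=np.array([S24*math.cos(YAW),S24*math.sin(YAW),C24]); ey=np.cross(ez,ex)
STOP=LOAD+.230*ex
def chk(name="scene"):
    "white blobs in the channel, in stop frame on lid plane z=13mm"
    m=camera_model(name);im=capture(name); h=cv2.cvtColor(im,cv2.COLOR_RGB2HSV)
    k=np.zeros(h.shape[:2],np.uint8); q=[proj(m,STOP+x*ex+y*ey+.013*ez) for x,y in((-.27,-.017),(-.003,-.017),(-.003,.017),(-.27,.017))]
    cv2.fillConvexPoly(k,np.int32(q),1); k&=(h[...,2]>120).astype(np.uint8); k=cv2.morphologyEx(k,cv2.MORPH_CLOSE,np.ones((3,3)))
    n,l,s,c=cv2.connectedComponentsWithStats(k)
    for i in range(1,n):
        if s[i,4]>15:
            v,u=np.where(l==i); L=[]
            for a,b in zip(u,v):
                o,d=ray(m,a,b); X=o+d*(ez@(STOP+.013*ez-o))/(ez@d)-STOP; L.append((X@ex*1e3,X@ey*1e3))
            L=np.array(L);print(name,"area",s[i,4],"x",L[:,0].min().round(1),L[:,0].max().round(1),"y",L[:,1].min().round(1),L[:,1].max().round(1))
    return im
E
python3 - <<'E'
from h import *
chk("top");im=chk("scene")
E
```

```text
top area 156 x -45.7 -0.7 y -12.3 15.5
scene area 341 x -40.8 -3.0 y -14.0 15.7
```

f2 is against the stop (x -41 to -3 mm). Next is s3: topple it by pushing on its lid side with closed fingers.

Emit:
jog_arm --rows '[[[0.077, -0.304, 0, -0.1055, 0], [0.077, -0.304, 0, -0.1055, 0], [0.077, -0.304, 0, -0.1055, 0], [0.077, -0.304, 0, -0.1055, 0], [0.077, -0.304, 0, -0.1055, 0], [0.077, -0.304, 0, -0.1055, 0], [0, 0, -0.4, 0, 0], [0, 0, -0.4, 0, 0], [0, 0, -0.4, 0, 0], [0, 0, -0.4, 0, 0], [0, 0, -0.4, 0, 0], [0, 0, -0.19, 0, 0], [0, 0, 0, 0, 0]]]'

```text
time_s: 7.7
eef_pos: [0.55, -0.2265, 0.0321]
eef_rot: [0.953, -0.303, -0.005, -0.0]
force: [0.1, -0.7, 0.0]
gripper_width: 0.0
grasp_force: 0.0
```

Emit:
jog_arm --rows '[[[0.01, 0.01, 0.09, 0, 0], [-0.041, 0.029, 0, 0, 0], [-0.041, 0.029, 0, 0, 0], [-0.041, 0.029, 0, 0, 0], [-0.041, 0.029, 0, 0, 0], [-0.041, 0.029, 0, 0, 0], [-0.041, 0.029, 0, 0, 0], [-0.041, 0.029, 0, 0, 0], [0, 0, 0, 0, 0], [0, 0, 0.2, 0, 0], [0, 0, 0.4, 0, 40], [0, 0, 0.4, 0, 60], [0, 0, 0.4, 0, 60], [0, 0, 0.3, 0, 60], [0, 0, 0, 0, 60], [0, 0, 0, 0, 60]]]'

```text
time_s: 9.3
eef_pos: [0.5265, -0.2068, 0.2165]
eef_rot: [0.953, -0.303, 0.001, 0.0]
force: [-0.6, 1.3, -0.0]
gripper_width: 0.506
grasp_force: 0.0
```

```bash
python3 - <<'E'
from h import *
m=camera_model("wrist");im=capture("wrist");cv2.imwrite("pics/w3.png",im[:,:,::-1]);np.save("w3.npy",m,allow_pickle=True)
s=read_state();print(s["eef_pos"],np.degrees(2*np.arctan2(s["eef_rot"][1],s["eef_rot"][0])))
u,v=proj(m,(.503,-.19,.013)).astype(int);print(u,v)
cv2.imwrite("pics/m4.png",crop(np.ascontiguousarray(im[:,:,::-1]),u,v,100,100,6))
E
```

```text
[ 0.52579584 -0.20652182  0.2153722 ] -35.308091414855035
320 243
```

View pics/m4.png

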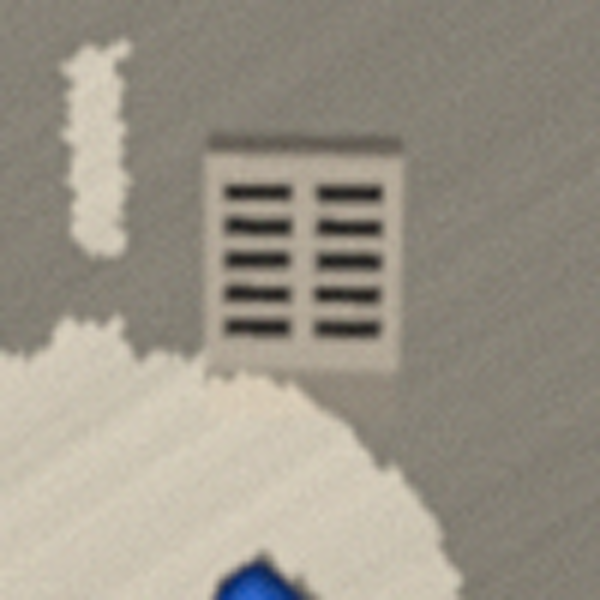

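s3 is now lying lid up, with its sloped end toward the robot (crop rows 150 to 372). The marker was not touched.

```bash
python3 - <<'E'
from h import *
m=np.load("w3.npy",allow_pickle=True).item()
f=lambda x,y:(270+x/6-.5,193+y/6-.5)
flat(m,f(207,150),f(403,150),f(205,372),f(400,372))
s=read_state();print(s["eef_pos"])
E
```

```text
len 0.0328437946126287 wid 0.02756545995859534 centre [ 0.5046 -0.1902] yaw 144.1 edge yaw+90 -35.2 -215.2
[ 0.52579584 -0.20652182  0.2153722 ]
```

Emit:
jog_arm --rows '[[[-0.11, 0.08, -0.3, 0, 55], [-0.1, 0.08, -0.4, 0, 50], [0, 0, -0.4, 0, 50], [0, 0, -0.4, 0, 50], [0, 0, -0.3, 0, 50], [0, 0, -0.13, 0, 50], [0, 0, -0.03, 0, 50], [0, 0, 0, 0, 50], [0, 0, 0, 0, 20], [0, 0, 0, 0, 20], [0, 0, 0, 0, 20], [0, 0, 0, 0, 20]]]' --grip_force 10

```text
time_s: 10.55
eef_pos: [0.506, -0.1909, 0.0211]
eef_rot: [0.953, -0.303, 0.001, 0.0]
force: [-0.8, 0.8, 5.9]
gripper_width: 0.304
grasp_force: 10.0
```

Emit:
jog_arm --rows '[[[0, 0, 0.2, 0, 20], [0, 0, 0.4, 0, 20], [0, 0, 0.4, 0, 20], [0, 0, 0.4, 0, 20], [0, 0, 0.4, 0.09, 20], [0, 0.14, 0.2, 0.135, 20], [0, 0.3, 0, 0.135, 20], [0, 0.4, 0, 0.135, 20], [0, 0.4, 0, 0.135, 20], [0.02, 0.2, 0, 0, 20], [0, 0, 0, 0, 20], [0, 0, 0, 0, 20], [0, 0, 0, 0, 20]]]'

```text
time_s: 11.85
eef_pos: [0.5072, -0.0483, 0.22]
eef_rot: [1.0, 0.021, -0.0, 0.0]
force: [-0.4, -0.8, -0.7]
gripper_width: 0.304
grasp_force: 10.0
```

Emit:
jog_arm --rows '[[[0, 0.02, -0.2, 0, 20], [0, 0, -0.2, 0, 20], [0, 0, -0.1, 0, 20], [0, 0, -0.05, 0, 20], [0, 0, 0, 0, 20]]]'

```text
time_s: 12.35
eef_pos: [0.5075, -0.0453, 0.165]
eef_rot: [1.0, 0.021, -0.0, 0.0]
force: [0.0, 1.0, -0.8]
gripper_width: 0.302
grasp_force: 10.0
```

Emit:
jog_arm --rows '[[[0, 0, 0, 0, 20], [0, 0, -0.02, 0, 20], [0, 0, -0.03, 0, 20], [0, 0, -0.03, 0, 20], [0, 0, -0.02, 0, 20], [0, 0, 0, 0, 20], [0, 0, 0, 0, 32], [0, 0, 0, 0, 36], [0, 0, 0, 0, 36], [0, 0, 0, 0, 36], [0, 0, 0, 0, 40], [0, 0, 0.2, 0, 40], [0, 0, 0.4, 0, 40], [0, 0, 0.4, 0, 60], [0, 0, 0, 0, 60]]]' --grip_force 3

```text
time_s: 13.85
eef_pos: [0.5104, -0.0446, 0.2603]
eef_rot: [1.0, 0.022, 0.005, 0.001]
force: [0.4, 0.2, -0.1]
gripper_width: 0.583
grasp_force: 0.0
```

```bash
python3 - <<'E'
from h import *
chk("top");im=chk("scene");print(read_state()["eef_pos"])
E
```

```text
top area 323 x -87.3 -1.1 y -13.0 17.6
scene area 694 x -83.1 -3.0 y -15.0 17.5
[ 0.507541   -0.04474156  0.25574505]
```

Two are in. Going to look at f1 and s4 together.

Emit:
jog_arm --rows '[[[-0.06, 0.36, 0, 0.13, 60], [-0.06, 0.36, 0, 0.13, 60], [-0.06, 0.36, 0, 0.13, 60], [-0.06, 0.36, 0, 0.13, 60], [-0.06, 0.36, 0, 0.13, 60], [-0.06, 0.36, 0, 0.13, 60], [-0.06, 0.36, 0, 0.045, 60], [-0.06, 0.36, 0, 0, 60], [0, 0, 0, 0, 60], [0, 0, 0, 0, 60]]]'

```text
time_s: 14.95
eef_pos: [0.4583, 0.2434, 0.2535]
eef_rot: [0.898, 0.439, -0.002, -0.0]
force: [-0.1, -1.1, -0.2]
gripper_width: 0.654
grasp_force: 0.0
```

```bash
python3 - <<'E'
from h import *
m=camera_model("wrist");im=np.ascontiguousarray(capture("wrist")[:,:,::-1]);np.save("w4.npy",m,allow_pickle=True);cv2.imwrite("pics/w4.png",im)
s=read_state();print(s["eef_pos"],np.degrees(2*np.arctan2(s["eef_rot"][1],s["eef_rot"][0])))
p=[proj(m,X).astype(int) for X in((.57,.3205,.013),(.427,.214,.042))];print(p)
im=cv2.copyMakeBorder(im,40,40,40,40,cv2.BORDER_CONSTANT)
cv2.imwrite("pics/m5.png",np.hstack([crop(im,a[0]+40,a[1]+40,66,66,6) for a in p]))
E
```

```text
[0.4588177  0.24235335 0.2536328 ] 51.987239008105036
[array([371,  47]), array([314, 253])]
```

View pics/m5.png

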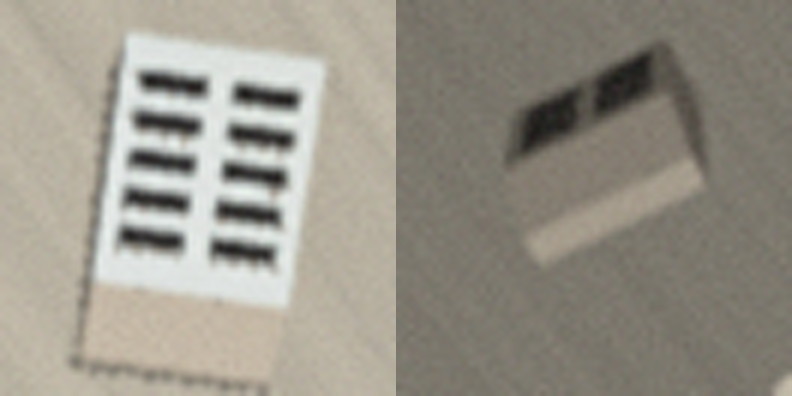

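Left crop: f1 with lid up and slope at the bottom. Right crop: s4 standing, lid facing up and slightly left in the image.

```bash
python3 - <<'E'
from h import *
m=np.load("w4.npy",allow_pickle=True).item()
f=lambda x,y:(338+x/6-.5,14+y/6-.5)
flat(m,f(128,32),f(326,62),f(93,282),f(292,305))
g=lambda x,y:(281+(x-396)/6-.5,220+y/6-.5)
P=[onz(m,*g(*p),.042)[:2] for p in((525,233),(690,158),(543,268),(706,187))]
e=P[1]-P[0]; e2=P[3]-P[2]; print(np.linalg.norm(e),np.linalg.norm(e2),np.linalg.norm(P[0]-P[2]),np.linalg.norm(P[1]-P[3]))
e=e+e2; n=np.array([-e[1],e[0]])/np.linalg.norm(e); print("lid dir",n,np.degrees(np.arctan2(n[1],n[0])))
c=sum(P)/4; print("strip centre",c,"centre",c+n*.004)
# forceps check
T=camera_model("top");print([onz(T,*p,.008)[:2] for p in((203,278),(197,313))])
E
```

```text
len 0.03180165119570558 wid 0.0275928772127756 centre [0.5696 0.3195] yaw -134.6 edge yaw+90 44.4 -135.6
0.026964155440699356 0.02721792158314364 0.006066148462968085 0.005053062576106583
lid dir [0.19416207 0.98096947] 78.80422201769231
strip centre [0.42773305 0.21135292] centre [0.4285097 0.2152768]
[array([0.46476816, 0.28283324]), array([0.38800683, 0.29477271])]
```

Emit:
jog_arm --rows '[[[-0.08, 0.02, -0.1, 0.11, 0], [-0.08, 0.02, -0.2, 0.11, 0], [-0.07, 0.03, -0.3, 0.11, 0], [0, 0, -0.4, 0.117, 0], [0, 0, -0.4, 0, 0], [0, 0, -0.4, 0, 0], [0, 0, -0.2, 0, 0], [0, 0, -0.12, 0, 0], [0, 0, 0, 0, 0]]]'

```text
time_s: 15.9
eef_pos: [0.4358, 0.2488, 0.0416]
eef_rot: [0.773, 0.634, -0.002, -0.0]
force: [-0.7, 0.0, 0.7]
gripper_width: 0.006
grasp_force: 0.0
```

Emit:
jog_arm --rows '[[[-0.01, -0.05, 0, 0, 0], [-0.01, -0.05, 0, 0, 0], [-0.01, -0.05, 0, 0, 0], [-0.01, -0.05, 0, 0, 0], [-0.01, -0.05, 0, 0, 0], [-0.01, -0.05, 0, 0, 0], [-0.01, -0.05, 0, 0, 0], [-0.01, -0.05, 0, 0, 0], [0, 0, 0, 0, 0], [0, 0, 0.2, 0, 0], [0, 0, 0.4, 0, 40], [0, 0, 0.4, 0, 60], [0, 0, 0.4, 0, 60], [0, 0, 0.3, 0, 60], [0, 0, 0, 0, 60], [0, 0, 0, 0, 60]]]'

```text
time_s: 17.5
eef_pos: [0.4285, 0.2102, 0.2132]
eef_rot: [0.773, 0.635, 0.0, 0.0]
force: [-0.1, -0.4, -0.8]
gripper_width: 0.505
grasp_force: 0.0
```

```bash
python3 - <<'E'
from h import *
m=camera_model("wrist");im=np.ascontiguousarray(capture("wrist")[:,:,::-1]);np.save("w5.npy",m,allow_pickle=True);cv2.imwrite("pics/w5.png",im)
s=read_state();print(s["eef_pos"],np.degrees(2*np.arctan2(s["eef_rot"][1],s["eef_rot"][0])))
u,v=proj(m,(.4235,.190,.013)).astype(int);print(u,v)
cv2.imwrite("pics/m6.png",crop(im,u,v,90,90,6))
E
```

```text
[0.42785962 0.20993405 0.2123428 ] 78.81381140944578
320 233
```

View pics/m6.png

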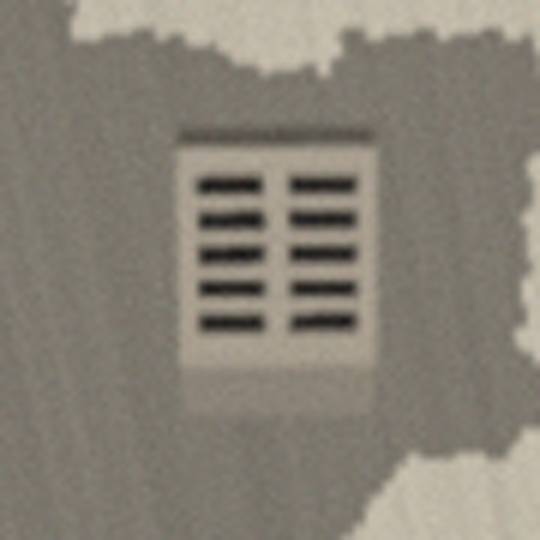

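s4 is lying lid up with its slope at the bottom (lid rows 143 to 366 in the crop).

```bash
python3 - <<'E'
from h import *
m=np.load("w5.npy",allow_pickle=True).item()
f=lambda x,y:(275+x/6-.5,188+y/6-.5)
flat(m,f(178,143),f(377,143),f(180,366),f(375,366))
E
```

```text
len 0.03242810644294125 wid 0.02761609903316105 centre [0.423  0.1879] yaw -101.2 edge yaw+90 78.9 -101.1
```

Shift: dx -0.005, dy -0.022, dz -0.193.

Emit:
jog_arm --rows '[[[-0.05, -0.12, -0.3, 0, 55], [0, -0.1, -0.4, 0, 50], [0, 0, -0.4, 0, 50], [0, 0, -0.4, 0, 50], [0, 0, -0.3, 0, 50], [0, 0, -0.1, 0, 50], [0, 0, -0.03, 0, 50], [0, 0, 0, 0, 50], [0, 0, 0, 0, 20], [0, 0, 0, 0, 20], [0, 0, 0, 0, 20], [0, 0, 0, 0, 20]]]' --grip_force 10

```text
time_s: 18.75
eef_pos: [0.424, 0.1884, 0.021]
eef_rot: [0.773, 0.635, 0.001, 0.0]
force: [-0.4, -1.0, 6.3]
gripper_width: 0.305
grasp_force: 10.0
```

Emit:
jog_arm --rows '[[[0, 0, 0.2, 0, 20], [0, 0, 0.4, 0, 20], [0, 0, 0.4, 0, 20], [0, 0, 0.4, -0.127, 20], [0.1, -0.1, 0.4, -0.127, 20], [0.14, -0.3, 0.2, -0.127, 20], [0.12, -0.32, 0, -0.127, 20], [0.12, -0.32, 0, -0.127, 20], [0.12, -0.32, 0, -0.127, 20], [0.12, -0.32, 0, -0.127, 20], [0.12, -0.32, 0, -0.127, 20], [0, -0.24, 0, -0.127, 20], [0, -0.1, 0, -0.129, 20], [0, 0, 0, 0, 20], [0, 0, 0, 0, 20]]]'

```text
time_s: 20.25
eef_pos: [0.5072, -0.045, 0.2202]
eef_rot: [1.0, 0.024, 0.0, -0.0]
force: [0.0, 0.3, -0.2]
gripper_width: 0.297
grasp_force: 10.0
```

Emit:
jog_arm --rows '[[[0, -0.01, -0.2, 0, 20], [0, 0, -0.2, 0, 20], [0, 0, -0.1, 0, 20], [0, 0, -0.05, 0, 20], [0, 0, 0, 0, 20]]]'

```text
time_s: 20.75
eef_pos: [0.5076, -0.046, 0.1652]
eef_rot: [1.0, 0.023, 0.0, -0.0]
force: [-0.7, 0.0, 0.3]
gripper_width: 0.305
grasp_force: 10.0
```

Emit:
jog_arm --rows '[[[0, 0, 0, 0, 20], [0, 0, -0.02, 0, 20], [0, 0, -0.03, 0, 20], [0, 0, -0.03, 0, 20], [0, 0, -0.02, 0, 20], [0, 0, 0, 0, 20], [0, 0, 0, 0, 32], [0, 0, 0, 0, 36], [0, 0, 0, 0, 36], [0, 0, 0, 0, 36], [0, 0, 0, 0, 40], [0, 0, 0.2, 0, 40], [0, 0, 0.4, 0, 40], [0, 0, 0.4, 0, 60], [0, 0, 0, 0, 60], [0, 0, 0, 0, 60]]]' --grip_force 3

```text
time_s: 22.35
eef_pos: [0.5075, -0.0467, 0.2557]
eef_rot: [1.0, 0.022, 0.001, 0.0]
force: [-0.5, -0.1, 0.3]
gripper_width: 0.641
grasp_force: 0.0
```

```bash
python3 - <<'E'
from h import *
chk("top");im=chk("scene");print(read_state()["eef_pos"])
E
```

```text
top area 342 x -101.1 -1.3 y -13.6 16.7
scene area 1010 x -124.2 -3.0 y -15.7 16.9
[ 0.50640809 -0.04671511  0.25390506]
```

Emit:
jog_arm --rows '[[[0.063, 0.36, 0, 0.118, 60], [0.063, 0.36, 0, 0.118, 60], [0.063, 0.36, 0, 0.118, 60], [0.063, 0.36, 0, 0.118, 60], [0.063, 0.36, 0, 0.118, 60], [0.063, 0.36, 0, 0.118, 60], [0.063, 0.36, 0, 0, 55], [0.063, 0.36, 0, 0, 55], [0.063, 0.36, 0, 0, 55], [0.063, 0.42, 0, 0, 55], [0, 0, -0.3, 0, 55], [0, 0, -0.4, 0, 55], [0, 0, -0.4, 0, 55], [0, 0, -0.4, 0, 55], [0, 0, -0.3, 0, 55], [0, 0, -0.1, 0, 55], [0, 0, 0, 0, 55], [0, 0, 0, 0, 55]]]'

```text
time_s: 24.25
eef_pos: [0.5707, 0.32, 0.0659]
eef_rot: [0.924, 0.383, 0.0, -0.0]
force: [-1.0, -0.4, 0.0]
gripper_width: 0.599
grasp_force: 0.0
```

```bash
python3 - <<'E'
from h import *
s=read_state();print(s["eef_pos"],np.degrees(2*np.arctan2(s["eef_rot"][1],s["eef_rot"][0])))
m=camera_model("wrist");im=capture("wrist");h=cv2.cvtColor(im,cv2.COLOR_RGB2HSV)
chk("scene")
E
```

```text
[0.57067318 0.31999345 0.06586301] 44.990234554288826
scene area 366 x -272.7 -188.6 y -18.3 16.2
scene area 1026 x -124.8 -3.0 y -15.9 16.9
```

Emit:
jog_arm --rows '[[[0, 0, -0.2, 0, 50], [0, 0, -0.15, 0, 50], [0, 0, -0.08, 0, 50], [0, 0, -0.03, 0, 50], [0, 0, 0, 0, 50], [0, 0, 0, 0, 20], [0, 0, 0, 0, 20], [0, 0, 0, 0, 20], [0, 0, 0, 0, 20], [0, 0, 0, 0, 20]]]' --grip_force 10

```text
time_s: 25.35
eef_pos: [0.5706, 0.3195, 0.0196]
eef_rot: [0.924, 0.382, 0.0, -0.0]
force: [-0.2, 0.1, 3.6]
gripper_width: 0.302
grasp_force: 10.0
```

Emit:
jog_arm --rows '[[[0, 0, 0.2, 0, 20], [0, 0, 0.4, 0, 20], [0, 0, 0.4, 0, 20], [0, 0, 0.4, 0, 20], [-0.05, -0.2, 0.4, 0, 20], [-0.07, -0.36, 0.2, -0.118, 20], [-0.07, -0.38, 0, -0.118, 20], [-0.07, -0.38, 0, -0.118, 20], [-0.07, -0.38, 0, -0.118, 20], [-0.07, -0.38, 0, -0.118, 20], [-0.07, -0.38, 0, -0.118, 20], [-0.07, -0.38, 0, 0, 20], [-0.07, -0.36, 0, 0, 20], [-0.02, -0.3, 0, 0, 20], [0, -0.155, 0, 0, 20], [0, 0, 0, 0, 20], [0, 0, 0, 0, 20]]]'

```text
time_s: 27.05
eef_pos: [0.5073, -0.0454, 0.2191]
eef_rot: [1.0, 0.022, 0.0, -0.0]
force: [0.2, 1.0, 0.1]
gripper_width: 0.305
grasp_force: 10.0
```

Emit:
jog_arm --rows '[[[0, -0.01, -0.2, 0, 20], [0, 0, -0.2, 0, 20], [0, 0, -0.1, 0, 20], [0, 0, -0.05, 0, 20], [0, 0, 0, 0, 20]]]'

```text
time_s: 27.55
eef_pos: [0.5076, -0.0462, 0.1641]
eef_rot: [1.0, 0.022, 0.0, -0.0]
force: [-0.2, -0.0, 0.1]
gripper_width: 0.303
grasp_force: 10.0
```

Emit:
jog_arm --rows '[[[0, 0, 0, 0, 20], [0, 0, -0.02, 0, 20], [0, 0, -0.03, 0, 20], [0, 0, -0.03, 0, 20], [0, 0, -0.02, 0, 20], [0, 0, 0, 0, 20], [0, 0, 0, 0, 32], [0, 0, 0, 0, 36], [0, 0, 0, 0, 36], [0, 0, 0, 0, 36], [0, 0, 0, 0, 40], [0, 0, 0.2, 0, 40], [0, 0, 0.4, 0, 40], [-0.3, 0, 0.4, 0, 60], [-0.3, 0, 0, 0, 60], [0, 0.3, 0, 0, 60], [0, 0.4, 0, 0, 60], [0, 0.4, 0, 0, 60], [0, 0.4, 0, 0, 60], [0, 0, 0, 0, 60]]]' --grip_force 3

```text
time_s: 29.55
eef_pos: [0.4467, 0.1083, 0.2546]
eef_rot: [1.0, 0.026, 0.0, -0.001]
force: [0.4, -0.1, -0.3]
gripper_width: 0.65
grasp_force: 0.0
```

```bash
python3 - <<'E'
from h import *
t=chk("top");im=chk("scene");print(read_state()["eef_pos"])
# slots along each lid: dark fraction profile along x in the scene and top views
for n,I in(("top",t),("scene",im)):
    m=camera_model(n);g=cv2.cvtColor(I,cv2.COLOR_RGB2GRAY).astype(np.float32)
    pr=[]
    for x in np.arange(-.176,0,.004):
        q=[proj(m,STOP+x*ex+y*ey+.013*ez) for y in np.linspace(-.012,.012,13)]
        pr.append(int(np.mean([g[int(round(b)),int(round(a))] for a,b in q])))
    print(n,pr)
E
```

```text
top area 681 x -170.0 -1.3 y -13.4 17.8
scene area 355 x -272.7 -188.7 y -18.3 16.2
scene area 1324 x -166.0 -3.0 y -15.7 16.9
[0.44710559 0.10332455 0.25401436]
top [52, 83, 158, 162, 162, 158, 148, 92, 86, 94, 125, 125, 99, 153, 146, 154, 147, 103, 118, 116, 90, 86, 99, 139, 161, 161, 160, 143, 95, 93, 107, 98, 105, 111, 143, 152, 159, 151, 115, 103, 96, 108, 88, 89]
scene [87, 87, 88, 165, 176, 179, 131, 135, 150, 153, 146, 132, 173, 104, 166, 173, 160, 157, 139, 117, 133, 163, 169, 120, 158, 174, 181, 131, 129, 159, 159, 143, 124, 175, 118, 169, 181, 161, 161, 142, 121, 127, 163, 174]
```

All four form one unbroken line from -168 to 0 mm. The slot pattern repeats every 42 mm, with the sloped ends uphill. The arm is clear, so I'm handing in.

```bash
python3 -c "
from bench import *
print(close_job())"
```

```text
the job is handed in; nothing more can be done
None
```

All four cassettes are in the chute, lid up and writing end uphill, closed up against the end stop, and the job was handed in at about 30 s; the hand-in returned no verdict.

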